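# Hang the deep parts caddy on the scale and switch it to weigh

### The arm

A 7-joint arm with a two-finger parallel gripper is mounted at the origin on the work surface. World frame = base frame: x ahead of the robot, y to its left, z up, the work surface at z = 0. Lengths are in mm, angles in degrees, forces in N, time in s.
With the tool pointing down it reaches from about 425 to 800 mm from the base axis. Payload 8.3 kg.
Tool frame: the origin (TCP) lies between the finger pads, 19 mm behind the fingertips; this is the grasp point; z points along the fingers, y is the line along which they close (so a half turn about z gives the same grasp; the last joint's range is limited). The gripper opens to 85 mm and grips with 20 to 120 N. Pads are 22 mm wide; open, the fingers measure 114 mm over their backs; the gripper's body (76 mm by 85 mm) begins 54 mm behind the grasp point. The pads swing forward as they close: fully open they stand 13 mm farther back than shut.
Start: joints at [-3.604, 21.967, 0.94, 78.501, -0.361, 79.538, -2.664], TCP at [624.983, 0.046, 249.979] pointing down, gripper open.
Joint ranges: [-169.22, 169.22], [-14.56, 117.87], [-87.37, 89.26], [10.42, 133.3], [-82.24, 262.24], [0.94, 117.77], [-172.7, 172.7]. Speed limits (degrees/s): [136.94, 136.94, 172.46, 172.46, 180, 180, 180].

### API

Orientations are given as a 3x3 rotation matrix whose columns are the frame's x, y, z axes.
In Python, from workcell import robot gives the robot as it stands.
- The arm moves only by the tool send_rows, never from a script. Its argument "steps" is one flat list of numbers, 4 for each row, row after row: the shift along the tool's x, y, z scaled (see below), then the turn about the tool's z scaled (see below). In form: [tx, ty, tz, yaw, tx, ty, tz, yaw, ...]. A call has 1 to 5 rows; each row shifts and turns the commanded pose from where the row before left it, along the tool's axes as they then stand; what a row does not reach is not made up. The controller multiplies each number of a shift by 2 cm and each number of a turn by 0.08 rad. A row lasts 1/12 s, in which the tool goes at most 41.7 mm and 7.16 degrees, less where a joint would pass 70% of its speed; a pose out of reach is approached as far as the arm can. A call with a number of a shift or a turn outside -1 to 1 is refused whole. A call with a gripper value outside its range is refused whole. "gripper" is the closure, from -1 (fully open) to 1 (shut), set as the call begins (left out, the last holds). The fingers move at their own pace and stop on an object; the grip force is fixed at half the most. Time passes only in rows, so rows that do not move let the fingers close. It gives the time, the measured TCP pose, the force, the opening and the grip force at its end, in the units of the state.
- robot.read_state(): the state, without advancing time (a new reading comes with each control period).
- robot.get_image(name): name is "scene" or "side" or "wrist"; returns a dict with "pixels" (480x640x3 uint8, red, green, blue), "fx", "fy", "cx", "cy" (pixels), "extrinsics" (4x4, takes a point from world to camera coordinates); the wrist camera has in their place "tool_from_camera" (4x4, takes a point from camera to tool coordinates, whose origin is the TCP and whose axes are the flange's). Camera axes: x right, y up, looking along -z (the intrinsics and any distortion apply to the point x, -y, -z); pixel columns grow to the right and rows downward; lengths in mm; the calibration is good to about 2 mm. A picture is of the moment at which its call begins: read the wrist's pose just before it. There is no depth.
- robot.close_job(): hands the job in; it is judged then, once.
Trained networks look in a picture, given as the dict that the camera call returned (one of the last four; its "shot" number tells which), for a name from the list of things; names that differ only in an ending like _2 or _b are one class to them, and where a whole thing is asked for, a point or a joint stands for the part that bears it (a point fixed in the world has none). Each returns a list of dicts, best first, with "conf" (0 to 1); they miss things now and then, are a little off and sometimes report something else, mostly with a low value. They report only what shows in the picture. A call takes as long as a camera call. They do not tell look-alikes from the thing itself.
- robot.recognise(picture, target): "box" ([left, top, right, bottom] in pixels, round what is visible of it).
- robot.regions_of(picture, target): "mask" (480x640 bool, what is visible of it) and "box" ([left, top, right, bottom] in pixels, round what is visible of it).
- robot.spot_point(picture, target): "uv" ([column, row] in pixels: a listed point, or the origin of a listed thing).
The state is a dict: "t": time; "joint_positions": joint angles; "qd": joint speeds; "joint_torque": joint torques, N m; "tcp_pos": TCP position; "tcp_rot": TCP orientation; "ft_force": force on the tool from outside, world axes, zero at the start; "moment": the same for the moment, N m; "opening": finger opening in mm; "gripper_force": force on a finger pad.
Only numpy, scipy, OpenCV 4.12 (cv2) and the standard library are available. Lean on these libraries where they do the work, as an engineer would, in place of code of your own. Each camera call takes 0.05 s, during which the arm holds its last target. There are 200 camera calls.

### The job

Weigh the bolts: hang the deeper of the two parts caddies by the middle of its handle on the hook of the scale, keeping it upright so that nothing spills, and let go. Only then turn the scale's selector clockwise to its next mark, pointing straight up the face - it turns only while pushed in - and let it spring back out there. Leave the shallow caddy, the screwdriver, the jar and the wood offcut where they are.

Things in the scene. Friction and masses are not known exactly. Their poses are not given: they have to be found in the camera images.
- caddy: the DEEP caddy, to be hung (0.28 to 0.52 kg): open grey plastic box 76 mm (x) by 124 mm (y) by 68 mm high, bolts in it, with a rigid fixed arch handle of 10 mm round steel bar: uprights at y = +-58 mm joined by a straight level bar along y. Origin: centre of the underside; z up.
- caddy_bar (a point): middle of the deep caddy's handle bar, on the bar's centreline, 135 mm above its underside, 67 mm above the rim; axes as the caddy's (y along the bar; free length of the bar 106 mm)
- tray: the SHALLOW caddy, to be left alone: same 76 by 124 mm footprint but 34 mm high, its handle bar (along y) 100 mm above the underside. Origin: centre of the underside.
- scale: hanging scale, fixed. Post 26 by 34 mm, 216 mm high, its near face at x = 0 of this frame; base plate 14 mm thick, from x = -55 to 95 mm, y = +-80 mm. A steel arm (22 mm wide, top 212 mm high, to x = -53 mm) and then a flat open hook reach out from the post along -x. Origin on the table under the post's near face.
- hook_seat (a point): middle of the hook's floor, upper face, 200 mm high, at x = -74 mm of the scale; axes as the scale's. Hook: flat steel 12 mm wide (y), level floor from x = -13 to 15 mm here, between walls that lean outward; the tip wall tops out at x = -25 mm, 24 mm above, the inner wall 12 mm above. Open above and at both sides. A 10 mm bar laid in along y rests with its axis 5 mm above this point.
- console: the scale's control box, fixed: 150 mm wide (y), about 140 mm deep, back 112 mm high; its face slopes 35 degrees from level, falling towards the console's -x side (its front). Origin on the table below the middle of the face, which is 78 mm high there, where the selector sits. z up.
- selector_grip (a point): on the selector's axis, 32 mm out from the sloped face: a good TCP point. z points out along the axis (35 degrees from vertical), x along the black bar grip to its white mark. Bar grip 42 mm (x) by 14 mm (y), its end 38 mm out; below it, from 8 mm out, a round skirt 45 mm wide; round that an index ring, 70 mm wide, 1 mm proud of the face. Turns and moves with the selector.
- selector (a joint): angle of the selector, rad, growing clockwise as seen facing it (a turn about minus the point's z). Three positions, each with a white mark on the face: 0 (10 o'clock; start, up to 0.05 off), 1.047 (12 o'clock, bar grip straight up the slope: the next position), 2.094 (2 o'clock). In each it has about 0.07 rad of play either way. Stays where left (friction 0.04 N m).
- selector_push (a joint): how far the selector is pushed in along its axis, m: 0 out, end stop 0.0075. Teeth lock it in its position until pushed in more than about 0.005, then it turns freely; a spring (3 N out, 8 N fully in) pushes it out again, and it comes fully out only within the play of a position.
- driver: screwdriver lying on the bench, 160 mm long, leave alone; origin at its middle underside
- jar: closed amber glass jar, 64 mm across, 90 mm high, leave alone; origin under its centre
- offcut: wood offcut 110 by 60 by 22 mm, leave alone; origin under its centre
Not all that is in view belongs to the job. Leave any red look-alike of the caddy alone.

How it is judged (in metres and radians):
On the way, in this order (a step that is already met when the one before it is completed fails the run):
1. the deep caddy hangs by its handle bar in the scale's hook, let go and calm, the selector still at its first position (x of caddy_bar in the frame of hook_seat between -0.02 and 0.02 m and y of caddy_bar in the frame of hook_seat between -0.025 and 0.025 m and z of caddy_bar in the frame of hook_seat between -0.002 and 0.012 m and angle between caddy's own z axis and vertical below 0.44 rad and contact force between caddy and scale above 1 N and contact force between the fingers and caddy below 0.1 N and linear speed of caddy below 0.1 m/s and value of joint selector below 0.3 rad), for 0.2 s.
2. the selector is pushed in (value of joint selector_push above 0.0045 m), for 0.05 s.
3. the selector stands at its next position, sprung out (value of joint selector between 0.9 and 1.2 rad and value of joint selector_push below 0.002 m), for 0.2 s.
At the end, for the whole second after the job is handed in: The deep caddy hangs free and still, its bar's middle within 25 mm of the hook's middle sideways, resting on the hook's floor, tilted less than 25 degrees; the selector stands at 1.05 rad (0.90 to 1.20), sprung out to within 2 mm (all of step 3 and x of caddy_bar in the frame of hook_seat between -0.02 and 0.02 m and y of caddy_bar in the frame of hook_seat between -0.025 and 0.025 m and z of caddy_bar in the frame of hook_seat between -0.002 and 0.012 m and angle between caddy's own z axis and vertical below 0.44 rad and contact force between caddy and scale above 1 N and contact force between the fingers and caddy below 0.1 N and linear speed of caddy below 0.05 m/s and angular speed of caddy below 0.5 rad/s); the robot touches nothing.
It fails at once if the selector is forced round without being pushed in (value of joint selector between 0.17 and 0.88 rad and value of joint selector_push below 0.003 m).
It fails at once if the deep caddy is tipped more than 45 degrees (spills) (angle between caddy's own z axis and vertical above 0.785 rad).
It fails at once if a bystander (shallow caddy, screwdriver, jar or offcut) is moved more than 30 mm (distance of any of tray, driver, jar, offcut from where it was at the start of the episode above 0.03 m).
It also fails if it takes over 64 s, if anything falls off the work surface, if the arm or the gripper's body presses on something with over 40 N, if the wrist force passes 120 N, or if a joint passes its speed limit or range.

## Working session

There is one attempt and no reset: what is moved stays moved. The work goes in short steps, Python scripts to look and compute and a tool call to move; the robot and the scene stay as the last step left them, time stands still between calls to the robot, and variables do not carry over. Pictures are saved under pics/ and viewed, at most 10 in all, crops included, and the job is handed in when it is done.

Besides the shell and the picture viewer there is one more tool, called after "Request:" in YAML: its name, and indented under it one key for each argument. send_rows: Moves the arm, as the interface text tells. Its arguments: {"type":"object","properties":{"steps":{"type":"array"},"gripper":{"type":"number"}},"required":["steps"]}

```bash
ls; mkdir -p pics; cat > h.py <<'E'
import numpy as np,cv2
from workcell import robot
def save(p,n): cv2.imwrite('pics/'+n,cv2.cvtColor(p['pixels'],cv2.COLOR_RGB2BGR))
def cam(p,st=None):
    K=np.array([[p['fx'],0,p['cx']],[0,p['fy'],p['cy']],[0,0,1.]])
    if 'extrinsics' in p: E=np.array(p['extrinsics'])
    else:
        T=np.eye(4);T[:3,:3]=st['tcp_rot'];T[:3,3]=st['tcp_pos'];E=np.linalg.inv(T@np.array(p['tool_from_camera']))
    return K,np.diag([1,-1,-1,1.])@E   # cv convention
def proj(p,X,st=None):
    K,E=cam(p,st);X=np.atleast_2d(X);c=X@E[:3,:3].T+E[:3,3];u=c@K.T;return u[:,:2]/u[:,2:]
def ray(p,uv,st=None):
    K,E=cam(p,st);d=E[:3,:3].T@np.linalg.inv(K)@np.array([uv[0],uv[1],1.]);o=-E[:3,:3].T@E[:3,3];return o,d/np.linalg.norm(d)
def atz(p,uv,z,st=None):
    o,d=ray(p,uv,st);return o+d*(z-o[2])/d[2]
def tri(rs):
    A=sum(np.eye(3)-np.outer(d,d) for o,d in rs);b=sum((np.eye(3)-np.outer(d,d))@o for o,d in rs)
    x=np.linalg.solve(A,b);return x,[np.linalg.norm((np.eye(3)-np.outer(d,d))@(x-o)) for o,d in rs]
E
python3 - <<'E'
from h import *
st=robot.read_state();print(st)
P={}
for n in('scene','side','wrist'):
    p=robot.get_image(n);P[n]=p;save(p,n+'0.png');print(n,[k for k in p if k!='pixels'])
for n,p in P.items():
    for t in('caddy_bar','hook_seat','selector_grip','caddy','tray','scale','console','driver','jar','offcut'):
        print(n,t,[(np.round(r['uv']).tolist(),round(r['conf'],2)) for r in robot.spot_point(p,t)][:4])
E
```

```text
pics
{'t': 0.0, 'joint_positions': array([-3.60257983, 22.01682671,  0.93871132, 78.56381086, -0.35992769,
       79.53799058, -2.66400252]), 'qd': array([-0.01207066, -0.05320533,  0.06196467, -0.00817259,  0.09822315,
       -0.02537521, -0.0456575 ]), 'joint_torque': array([-4.50568632e-04, -6.27588844e+01,  8.43669288e-01, -3.71825659e+01,
        1.65239023e-02,  1.39937960e-02, -1.08329079e-04]), 'tcp_pos': array([6.24516013e+02, 9.37453718e-03, 2.48942012e+02]), 'tcp_rot': array([[-3.91727128e-05,  9.99997960e-01, -2.01965801e-03],
       [ 9.99999997e-01,  3.90506532e-05, -6.04751788e-05],
       [-6.03961865e-05, -2.01966037e-03, -9.99997959e-01]]), 'ft_force': array([-0.18817709,  0.19526335, -0.12702924]), 'moment': array([ 0.02656886, -0.00388962,  0.00013004]), 'gripper_force': 0.0, 'opening': 85.07796430436153}
scene ['fx', 'fy', 'cx', 'cy', 'extrinsics', 'shot']
side ['fx', 'fy', 'cx', 'cy', 'extrinsics', 'shot']
wrist ['fx', 'fy', 'cx', 'cy', 'tool_from_camera', 'shot']
scene caddy_bar [([286.0, 134.0], 0.89), ([335.0, 175.0], 0.57), ([208.0, 367.0], 0.28)]
scene hook
[... 504 characters left out ...]
k_seat [([320.0, 253.0], 0.72)]
side selector_grip [([312.0, 379.0], 0.6)]
side caddy [([211.0, 226.0], 0.91), ([244.0, 189.0], 0.72), ([275.0, 229.0], 0.55)]
side tray [([305.0, 204.0], 0.69)]
side scale [([352.0, 308.0], 0.69)]
side console [([317.0, 411.0], 0.91), ([307.0, 204.0], 0.36)]
side driver [([262.0, 301.0], 0.77), ([313.0, 380.0], 0.21)]
side jar [([360.0, 225.0], 0.92), ([318.0, 255.0], 0.67)]
side offcut [([430.0, 364.0], 0.73)]
wrist caddy_bar []
wrist hook_seat []
wrist selector_grip []
wrist caddy []
wrist tray []
wrist scale [([312.0, 270.0], 0.92)]
wrist console [([214.0, 475.0], 0.7)]
wrist driver [([81.0, 218.0], 0.79)]
wrist jar []
wrist offcut [([449.0, 418.0], 0.63)]
```

View pics/scene0.png

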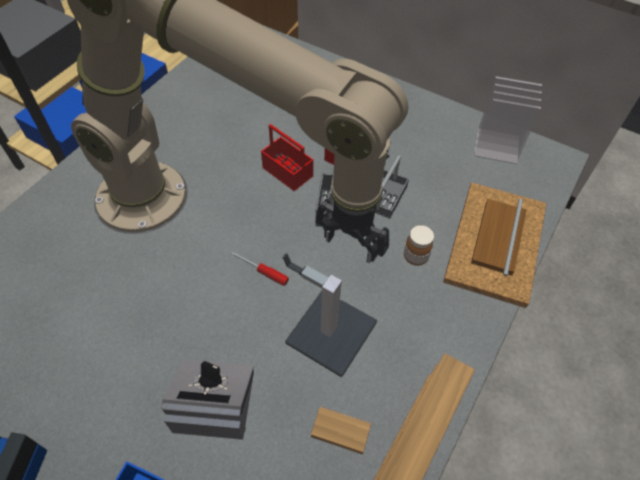

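View pics/side0.png

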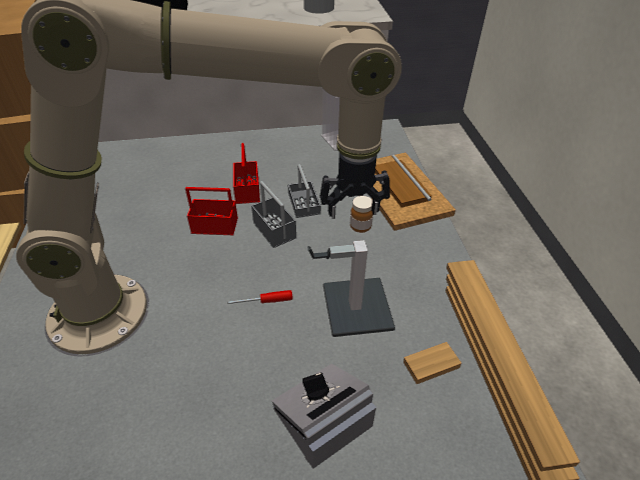

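The scene view shows a red caddy at (287,160), another red one hidden at (332,155), a grey deep caddy at about (335,195) mostly behind the gripper, and a grey shallow caddy at about (390,190). In the side view the candidates are red (212,212), red (245,180), grey deep (273,218) and grey shallow (304,195). I choose grey (273,218): it is the deeper box. The hook is at (318,253) and the selector at (315,385).

```bash
python3 - <<'E'
from h import *
P={n:robot.get_image(n) for n in('scene','side')}
s,d=P['scene'],P['side']
def T(a,b): return tri([ray(s,a),ray(d,b)])
for n,a,b in [('hook',(296,266),(320,253)),('sel',(207,365),(312,379)),('bar?',(335,175),(273,194)),('scale',(325,328),(352,308)),('offcut',(340,431),(430,364)),('jar',(415,258),(360,225)),('driver',(260,271),(262,301))]:
    x,r=T(a,b);print(n,x.round(),np.round(r,1))
print('bar z135',atz(d,(273,194),135),'tray',atz(d,(305,204),0),'caddy',atz(d,(275,229),0))
big=cv2.resize(d['pixels'][140:260,180:340],None,fx=5,fy=5,interpolation=cv2.INTER_CUBIC);save({'pixels':big},'c1.png')
big=cv2.resize(d['pixels'][360:470,260:400],None,fx=5,fy=5,interpolation=cv2.INTER_CUBIC);save({'pixels':big},'c2.png')
E
```

```text
hook [542. -67. 201.] [1.3 1.3]
sel [ 489. -311.  113.] [1.1 1.1]
bar? [459. 234. 137.] [0.2 0.2]
scale [621. -73.   5.] [1.3 1.3]
offcut [ 764. -250.    1.] [1.8 1.8]
jar [707. 214.   4.] [5.1 5.1]
driver [405. -23.   4.] [2.3 2.3]
bar z135 [459.56867791 235.96168541 135.        ] tray [ 5.58449777e+02  3.42741676e+02 -1.13686838e-13] caddy [457.60802329 242.93427884   0.        ]
```

View pics/c1.png

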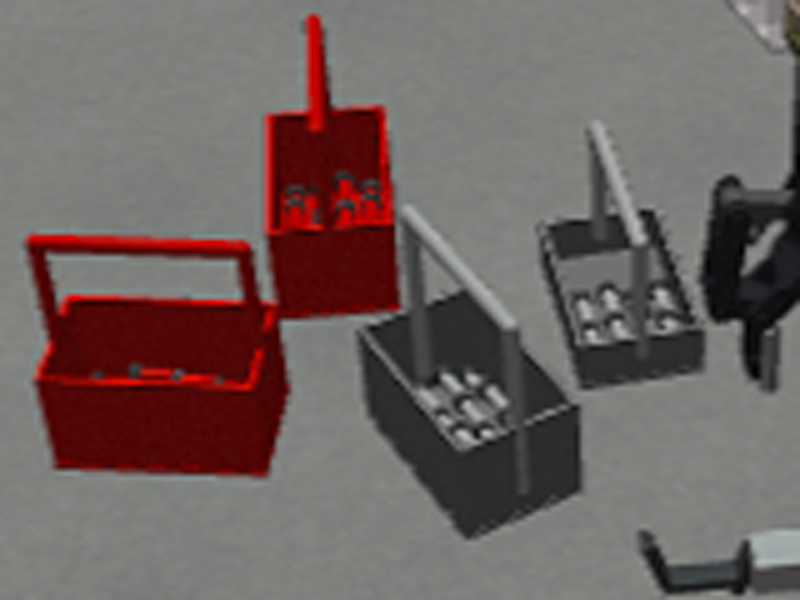

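Crop c1 confirms it. The deep grey caddy has its bar from crop (410,212) to (513,325), which is side pixels (262,182) to (282.6,205). The shallow grey one is at its right with a low box. Both other caddies are red.

View pics/c2.png

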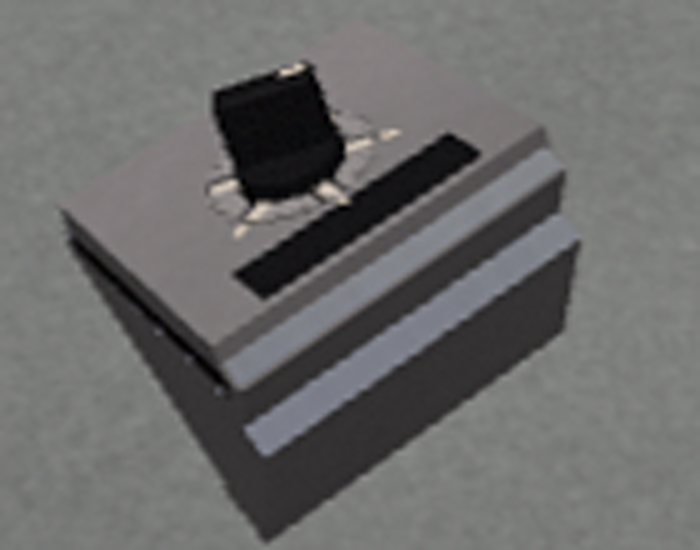

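```bash
python3 - <<'E'
from h import *
s=robot.get_image('scene');d=robot.get_image('side')
a=atz(d,(262,182.4),135);b=atz(d,(282.6,205),135);print(a,b,(a+b)/2,np.linalg.norm(a-b),np.degrees(np.arctan2(*(a-b)[1::-1])))
for p,C in((d,[(324,283),(381,280),(393,329),(332,333)]),(s,[(334,289),(377,321),(341,372),(286,341)])):
    X=np.array([atz(p,c,12) for c in C]);print(X.round(),X.mean(0).round())
    for i in range(4):
        v=X[(i+1)%4]-X[i];print(np.linalg.norm(v).round(),np.degrees(np.arctan2(v[1],v[0])).round(1))
for p in(s,d):
    for t in('scale','console','caddy','driver','selector_grip'):
        r=robot.regions_of(p,t)
        for q in r[:3]:
            c=cv2.findContours(q['mask'].astype(np.uint8),0,2)[0];c=max(c,key=cv2.contourArea)
            print(t,round(q['conf'],2),np.round(q['box']),cv2.approxPolyDP(c,3,True)[:,0].tolist())
E
```

```text
[433.34869781 291.8576969  135.        ] [480.92267007 186.13862014 135.        ] [457.13568394 238.99815852 135.        ] 115.93017738023217 114.22792006123598
[[ 565.    9.   12.]
 [ 711.   -2.   12.]
 [ 702. -154.   12.]
 [ 559. -145.   12.]] [634. -73.  12.]
147.0 -4.2
152.0 -93.3
143.0 176.5
154.0 88.0
[[ 587.   23.   12.]
 [ 713.    3.   12.]
 [ 704. -146.   12.]
 [ 564. -148.   12.]] [642. -67.  12.]
128.0 -9.0
149.0 -93.2
140.0 -179.0
173.0 82.4
scale 0.68 [285. 257. 376. 380.] [[285, 254], [283, 258], [289, 267], [322, 289], [285, 342], [340, 376], [376, 320], [340, 300], [341, 280], [308, 266], [298, 267]]
console 0.88 [164. 359. 253. 438.] [[184, 360], [163, 398], [165, 422], [171, 431], [241, 439], [254, 367]]
caddy 0.64 [263. 122. 313. 192.] [[270, 124], [270, 144], [262, 152], [263, 167], [295, 190], [312, 175], [312, 160], [297, 142]]
caddy 0.61 [323. 152. 334. 165.] [[325, 149], [324, 160], [333, 164], [334, 154]]
caddy 0.58 [318. 171. 335. 227.] [[330, 174], [322, 174], [317, 207], [325, 198], [333, 204]]
driver 0.94 [231. 256. 289. 285.] [[233, 253], [255, 266], [25
[... 516 characters left out ...]
41, 160], [234, 165], [235, 200], [255, 202], [259, 200], [256, 161], [245, 159]]
caddy 0.81 [252. 184. 295. 246.] [[260, 182], [261, 201], [252, 206], [253, 222], [268, 242], [276, 246], [294, 238], [295, 219]]
caddy 0.55 [188. 188. 237. 234.] [[185, 188], [191, 233], [232, 234], [236, 210], [229, 189]]
driver 0.95 [246. 294. 290. 304.] [[290, 292], [270, 292], [259, 299], [286, 300]]
selector_grip 0.69 [301. 375. 330. 407.] [[320, 373], [302, 378], [306, 391], [303, 397], [310, 404], [325, 399], [332, 389]]
selector_grip 0.65 [306. 243. 396. 335.] [[363, 241], [331, 246], [319, 254], [308, 247], [314, 258], [351, 257], [350, 278], [323, 285], [334, 336], [394, 328], [380, 279], [364, 276]]
```

Crop c2 shows the console from behind. The high back faces the camera, and the face slopes away to the upper left with the black selector on it. Next I move over the caddy.

Request:
send_rows:
  steps: [1,-0.78,0,0,1,-0.78,0,0,1,-0.78,0,0,1,-0.78,0,0,1,-0.78,0,0]
  gripper: -1

```text
t: 2.77
tcp_pos: [546.1, 100.9, 250.1]
tcp_rot: [[0.0, 1.0, 0.0], [1.0, -0.0, 0.0], [0.0, 0.0, -1.0]]
ft_force: [0.2, -0.1, 0.2]
opening: 85.6
gripper_force: 0.0
```

Request:
send_rows:
  steps: [1,-0.78,0,0,1,-0.78,0,0,1,-0.78,0,0,1,-0.78,0,0,1,-0.78,0,0]

```text
t: 3.18
tcp_pos: [468.1, 200.9, 250.2]
tcp_rot: [[0.0, 1.0, 0.0], [1.0, -0.0, 0.0], [0.0, 0.0, -1.0]]
ft_force: [1.0, 0.6, -0.2]
opening: 85.8
gripper_force: 0.0
```

Request:
send_rows:
  steps: [0,0,0,-1,0,0,0,-1,0,0,0,-1,0,0,0,-1,0,0,0,-1,0,0]

```text
invalid input at $.steps: expected a multiple of 4 numbers
```

```bash
python3 - <<'E'
from h import *
st=robot.read_state();w=robot.get_image('wrist');s=robot.get_image('scene');d=robot.get_image('side')
print(st['t'],st['tcp_pos'],st['tcp_rot'].round(3),w['tool_from_camera'])
A=[[433,292,135],[481,186,135],[457,239,135]]
print(proj(w,A,st))
for p in(w,s,d): print([(np.round(r['uv'],1).tolist(),round(r['conf'],2)) for r in robot.spot_point(p,'caddy_bar')][:4])
save({'pixels':np.hstack([w['pixels'],s['pixels'][80:330,160:460].repeat(2,0)[:480].repeat(2,1)])[:, :1240]},'w1.png')
im=cv2.imread('pics/w1.png');cv2.imwrite('pics/w1.png',cv2.resize(im,(800,310)))
# ridge of console
for a in((303,430),(369,386)): print('ridge',atz(d,a,112))
E
```

```text
3.1833 [468.1297425  200.88372475 250.22164833] [[ 0.  1.  0.]
 [ 1. -0.  0.]
 [ 0.  0. -1.]] [[-1.01280519e-04  9.51372272e-01  3.08043487e-01  7.99390746e+01]
 [ 9.99999491e-01  4.05706996e-04 -9.24213402e-04 -7.71226416e-01]
 [-1.00424640e-03  3.08043236e-01 -9.51371829e-01 -1.23953629e+02]
 [ 0.00000000e+00  0.00000000e+00  0.00000000e+00  1.00000000e+00]]
[[255.35998957  83.1922728 ]
 [340.86040951 265.42646103]
 [301.01729949 180.50551192]]
[([292.9, 186.3], 0.7)]
[([337.0, 175.8], 0.71), ([353.0, 115.4], 0.64), ([290.0, 134.6], 0.58)]
[([209.3, 192.4], 0.85), ([273.9, 193.2], 0.65), ([243.0, 157.9], 0.6)]
ridge [ 460.06286744 -407.82863411  112.        ]
ridge [ 594.37277403 -340.92779236  112.        ]
```

View pics/w1.png

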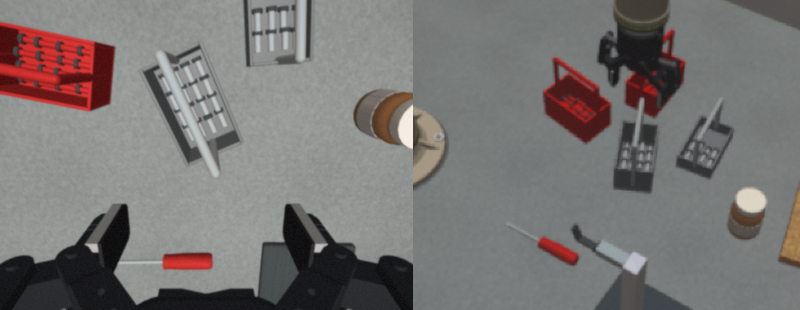

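The composite shows the deep grey caddy in the wrist view, with bar ends at wrist pixels (248,85) and (335,271). The tray is at (435,50), red is at the left, and the scene view is now unobstructed.

```bash
python3 - <<'E'
from h import *
st=robot.read_state();w=robot.get_image('wrist');s=robot.get_image('scene');d=robot.get_image('side')
g=cv2.cvtColor(w['pixels'],cv2.COLOR_RGB2GRAY).astype(float)
# refine bar centreline: brightest band per row
pts=[]
for v in range(110,262,6):
    uc=248+(335-248)*(v-85)/(271-85);u=np.arange(int(uc)-14,int(uc)+15);r=cv2.GaussianBlur(g,(9,3),0)[v,u]
    pts.append((u[r>r.max()-12].mean(),v))
pts=np.array(pts);print(pts[::4])
vx,vy,x0,y0=cv2.fitLine(pts.astype(np.float32),cv2.DIST_HUBER,0,.01,.01).ravel()
a=atz(w,(x0+vx/vy*(90-y0),90),135,st);b=atz(w,(x0+vx/vy*(265-y0),265),135,st);print(a,b,(a+b)/2,np.degrees(np.arctan2(*(a-b)[1::-1])))
for e in((248,85),(335,271)): print('end',atz(w,e,135,st))
print(tri([ray(s,(337,175.8)),ray(d,(273.9,193.2)),ray(w,(292.9,186.3),st)]))
for p in(s,d):
  for t in('hook_seat','selector_grip'): print(t,[(np.round(r['uv'],1).tolist(),round(r['conf'],2)) for r in robot.spot_point(p,t)][:3])
E
```

```text
[[258.5        110.        ]
 [269.5        134.        ]
 [278.         158.        ]
 [291.22222222 182.        ]
 [303.5        206.        ]
 [314.5        230.        ]
 [326.5        254.        ]]
[430.78974097 286.74791552 135.        ] [476.50445278 184.5269854  135.        ] [453.64709688 235.63745046 135.        ] 114.09489959461992
end [430.52198012 289.29908999 135.        ]
end [478.79130877 180.51034812 135.        ]
(array([459.97995746, 235.20412347, 136.81729179]), [np.float64(4.217127573285616), np.float64(2.3749451911381736), np.float64(6.238536835195965)])
hook_seat [([295.8, 266.2], 0.79)]
selector_grip [([210.7, 366.7], 0.91)]
hook_seat [([319.4, 254.8], 0.63)]
selector_grip [([314.4, 380.9], 0.79), ([359.0, 225.6], 0.24)]
```

Request:
send_rows:
  steps: [0.45,0,0,-0.26,0,0,0,-1,0,0,0,-1,0,0,0,-1,0,0,0,-1]

```text
t: 4.25
tcp_pos: [468.9, 209.9, 250.0]
tcp_rot: [[-0.34, 0.941, -0.0], [0.941, 0.34, 0.0], [0.0, -0.0, -1.0]]
ft_force: [-0.7, 0.8, -0.1]
opening: 85.3
gripper_force: 0.0
```

Request:
send_rows:
  steps: [0,0,0.6,-1,0,0,1,0,0,0,1,0,0,0,0,0,0,0,0,0]

```text
t: 4.67
tcp_pos: [468.4, 209.3, 197.4]
tcp_rot: [[-0.409, 0.912, -0.002], [0.912, 0.409, -0.001], [0.0, -0.002, -1.0]]
ft_force: [0.8, -0.9, 0.7]
opening: 85.3
gripper_force: 0.0
```

```bash
python3 - <<'E'
from h import *
st=robot.read_state();w=robot.get_image('wrist');print(st['tcp_pos'],st['tcp_rot'].round(3))
print([(np.round(r['uv'],1).tolist(),round(r['conf'],2)) for r in robot.spot_point(w,'caddy_bar')])
m=np.array([456,235.5,135.]);u=np.array([-.408,.913,0]);print(proj(w,[m+u*k for k in(53,25,0,-28,-53)],st))
save(w,'w2.png')
E
```

```text
[468.35046146 209.27760149 197.4470044 ] [[-0.409  0.912 -0.002]
 [ 0.912  0.409 -0.001]
 [ 0.    -0.002 -1.   ]]
[([314.6, 216.5], 0.82)]
[[318.92235581 100.22314633]
 [318.84508103 166.10237111]
 [318.78192142 219.94796642]
 [318.71690991 275.37235625]
 [318.66339066 320.99923283]]
```

View pics/w2.png

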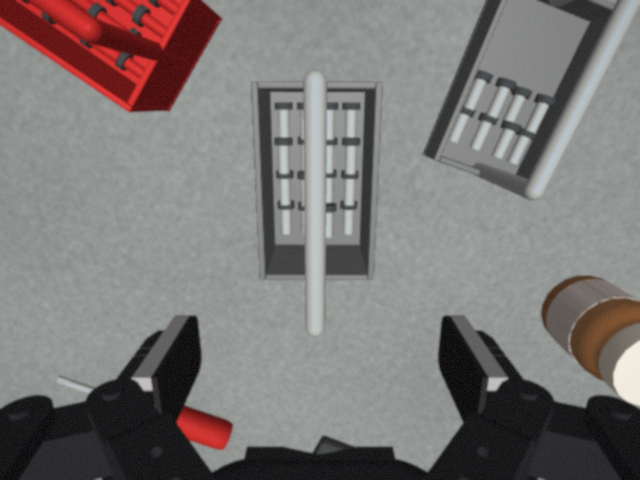

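The wrist view shows the deep caddy's bar straight up the picture at column 315, rows 72 to 335, parallel to the pads and centred between them. I descend and grip.

Request:
send_rows:
  steps: [0.15,-0.05,1,0,0,0,1,0,0,0,0.8,0,0,0,0.35,0,0,0,0,0]

```text
t: 5.18
tcp_pos: [466.5, 211.3, 134.5]
tcp_rot: [[-0.409, 0.913, -0.001], [0.913, 0.409, -0.001], [0.0, -0.001, -1.0]]
ft_force: [-0.0, -0.5, 0.5]
opening: 85.3
gripper_force: 0.0
```

Request:
send_rows:
  steps: [0,0,0,0,0,0,0,0,0,0,0,0,0,0,0,0,0,0,0,0]
  gripper: 1

```text
t: 5.6
tcp_pos: [467.2, 211.5, 135.7]
tcp_rot: [[-0.408, 0.913, 0.001], [0.913, 0.408, 0.001], [0.0, 0.001, -1.0]]
ft_force: [1.0, 0.1, -0.1]
opening: 25.9
gripper_force: 0.0
```

Request:
send_rows:
  steps: [0,0,0,0,0,0,0,0,0,0,0,0,0,0,0,0,0,0,-0.1,0]

```text
t: 6.02
tcp_pos: [466.5, 211.2, 136.5]
tcp_rot: [[-0.409, 0.913, -0.001], [0.913, 0.409, -0.0], [0.0, -0.001, -1.0]]
ft_force: [-0.3, 0.1, -4.8]
opening: 7.6
gripper_force: 58.4
```

Request:
send_rows:
  steps: [0,0,-0.3,0,0,0,-0.5,0,0,0,-0.6,0,0,0,-0.6,0,0,0,-0.6,0]

```text
t: 6.43
tcp_pos: [466.8, 211.3, 190.1]
tcp_rot: [[-0.409, 0.913, -0.0], [0.913, 0.409, 0.0], [0.0, -0.0, -1.0]]
ft_force: [0.1, 1.0, -3.4]
opening: 7.8
gripper_force: 58.4
```

Request:
send_rows:
  steps: [0,0,-0.7,0,0,0,-0.7,0,0,0,-0.7,0,0,0,-0.6,0,0,0,-0.3,0]

```text
t: 6.85
tcp_pos: [467.3, 211.6, 251.3]
tcp_rot: [[-0.409, 0.913, 0.002], [0.913, 0.409, 0.001], [0.0, 0.003, -1.0]]
ft_force: [0.5, 0.8, -4.0]
opening: 8.0
gripper_force: 58.6
```

```bash
python3 - <<'E'
from h import *
st=robot.read_state();w=robot.get_image('wrist');s=robot.get_image('scene');d=robot.get_image('side')
print(st['tcp_pos'],st['opening'],st['gripper_force'],st['moment'],st['ft_force'])
a=cv2.resize(s['pixels'][100:300,180:440],(520,400),interpolation=2);b=cv2.resize(d['pixels'][90:290,200:340],(280,400),interpolation=2)
save({'pixels':np.hstack([a,b])},'l1.png')
E
```

```text
[467.32178059 211.64973163 251.28249617] 8.04922471698717 58.559263944625854 [-0.02996763 -0.0799196  -0.02694454] [ 0.50213568  0.84254409 -4.01967729]
```

View pics/l1.png

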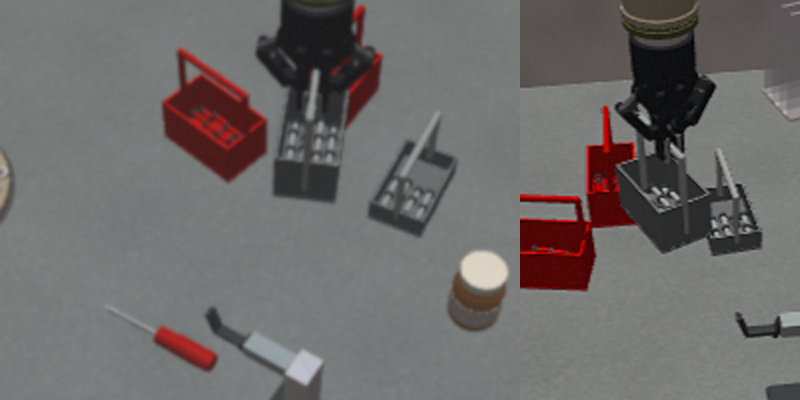

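The lift shows the caddy held and upright, and the hook is clear. I move it away from the red look-alike, yaw it, then go to the pre-hook point.

Request:
send_rows:
  steps: [-0.4,0,0,0,-0.8,0,0,0,-1,0,0,0,-1,0,0,0,-1,0,0,0]

```text
t: 7.42
tcp_pos: [501.1, 133.0, 247.9]
tcp_rot: [[-0.408, 0.913, -0.002], [0.913, 0.408, -0.001], [-0.0, -0.002, -1.0]]
ft_force: [0.6, 0.1, -3.8]
opening: 8.0
gripper_force: 58.5
```

Request:
send_rows:
  steps: [-1,0,0,0.2,-0.6,0,0,0.6,-0.2,0,0,0.8,0,0,0,0.8,0,0,0,0.8]

```text
t: 7.83
tcp_pos: [515.5, 100.8, 248.4]
tcp_rot: [[-0.157, 0.988, -0.001], [0.988, 0.157, -0.0], [0.0, -0.001, -1.0]]
ft_force: [-0.1, 0.0, -3.8]
opening: 8.1
gripper_force: 58.5
```

Request:
send_rows:
  steps: [0,0,0,0.8,0,0,0,0.8,0,-0.2,0,0.7,0,-0.5,0,0.5,-0.2,-0.5,0,0]

```text
t: 8.25
tcp_pos: [490.9, 98.8, 248.3]
tcp_rot: [[0.064, 0.998, -0.001], [0.998, -0.064, 0.0], [0.0, -0.001, -1.0]]
ft_force: [0.1, 0.5, -3.9]
opening: 8.1
gripper_force: 58.5
```

Request:
send_rows:
  steps: [-0.5,-0.5,0,0,-0.7,-0.4,0,0,-0.8,-0.3,0,0,-0.8,0,0,0,-0.8,0,0,0]

```text
t: 8.67
tcp_pos: [462.5, 27.1, 248.7]
tcp_rot: [[0.061, 0.998, -0.001], [0.998, -0.061, 0.0], [0.0, -0.001, -1.0]]
ft_force: [-0.4, 0.6, -3.7]
opening: 7.7
gripper_force: 58.5
```

```bash
python3 - <<'E'
from h import *
st=robot.read_state();s=robot.get_image('scene');d=robot.get_image('side')
print(st['tcp_pos'],st['tcp_rot'].round(3),st['opening'])
for p in(s,d):
  for t in('hook_seat','caddy_bar','selector_grip'): print(t,[(np.round(r['uv'],1).tolist(),round(r['conf'],2)) for r in robot.spot_point(p,t)][:3])
E
```

```text
[462.46346528  27.12924462 248.74049175] [[ 0.061  0.998 -0.001]
 [ 0.998 -0.061  0.   ]
 [ 0.    -0.001 -1.   ]] 7.671451595858805
hook_seat [([295.8, 266.6], 0.96)]
caddy_bar [([352.3, 117.2], 0.91), ([297.8, 197.4], 0.59)]
selector_grip [([209.6, 368.2], 0.6)]
hook_seat [([318.9, 252.6], 0.95)]
caddy_bar [([242.1, 156.2], 0.94), ([207.9, 191.8], 0.74), ([280.0, 204.0], 0.72)]
selector_grip [([317.3, 378.3], 0.94)]
```

Request:
send_rows:
  steps: [-0.9,0,0,0,-0.9,0,0,0,-0.9,0,0,0,-0.8,0,0,0,-0.8,0,0,0]

```text
t: 9.48
tcp_pos: [458.0, -58.2, 248.9]
tcp_rot: [[0.058, 0.998, -0.0], [0.998, -0.058, 0.0], [0.0, -0.0, -1.0]]
ft_force: [0.4, -0.2, -3.6]
opening: 7.9
gripper_force: 58.5
```

Request:
send_rows:
  steps: [-0.7,0,0,0,-0.5,0,0,0,-0.28,0,0,0,0,0,0,0,0,0,0,0]

```text
t: 9.9
tcp_pos: [456.3, -86.8, 248.9]
tcp_rot: [[0.059, 0.998, -0.0], [0.998, -0.059, 0.0], [0.0, -0.0, -1.0]]
ft_force: [-0.4, 1.1, -2.4]
opening: 8.2
gripper_force: 58.5
```

```bash
python3 - <<'E'
from h import *
st=robot.read_state();s=robot.get_image('scene');d=robot.get_image('side')
print(st['tcp_pos'],st['opening'])
R={}
for n,p in(('s',s),('d',d)):
  for t in('hook_seat','caddy_bar'):
    print(n,t,[(np.round(r['uv'],1).tolist(),round(r['conf'],2)) for r in robot.spot_point(p,t)][:4])
print(tri([ray(s,(297.8,197.4)),ray(d,(280,204))]))
print('hook',tri([ray(s,(295.8,266.4)),ray(d,(319.3,253.3))]),atz(s,(295.8,266.4),200),atz(d,(319.3,253.3),200))
print('expect bar', proj(s,st['tcp_pos']+[1.6,26.5,0]),proj(d,st['tcp_pos']+[1.6,26.5,0]))
a=cv2.resize(s['pixels'][190:330,220:360],(400,400),interpolation=2);b=cv2.resize(d['pixels'][150:290,240:380],(400,400),interpolation=2)
save({'pixels':np.hstack([a,b])},'h1.png')
E
```

```text
[456.32825919 -86.8213077  248.91953994] 8.181521806378603
s hook_seat [([296.4, 266.5], 0.97)]
s caddy_bar [([283.9, 135.8], 0.88), ([261.4, 229.6], 0.74), ([349.9, 115.7], 0.69)]
d hook_seat [([319.2, 254.3], 0.74)]
d caddy_bar [([240.7, 155.2], 0.79), ([279.4, 238.8], 0.66), ([210.4, 192.0], 0.64), ([432.3, 363.4], 0.56)]
(array([469.01182528,  54.61053798, 246.60826382]), [np.float64(1.6442070543248115), np.float64(1.6442070543247829)])
hook (array([541.35422387, -66.59919779, 198.71386722]), [np.float64(1.9377805913849773), np.float64(1.9377805913849504)]) [543.26774331 -69.02158858 200.        ] [540.22583171 -65.61840347 200.        ]
expect bar [[262.00369623 231.23493406]] [[280.10914725 239.16753048]]
```

View pics/h1.png

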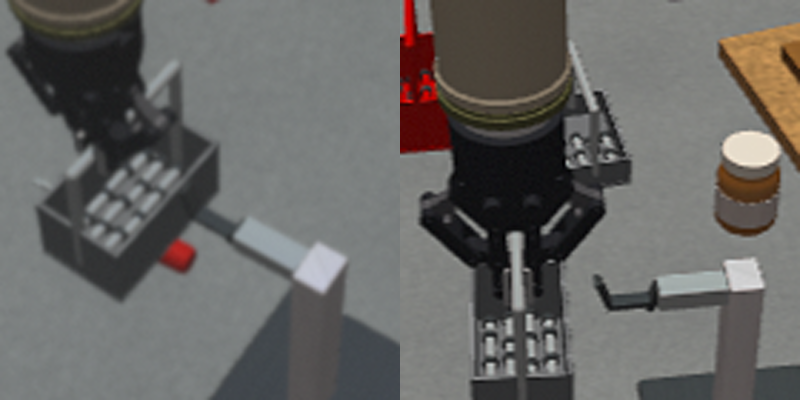

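The crops show the caddy upright, with its open arch facing the hook. The hook height falls between rim and bar. I advance along the scale's x.

Request:
send_rows:
  steps: [-0.08,0.4,0,0,0,0.6,0,0,0,0.7,0,0,0,0.7,0,0,0,0.7,0,0]

```text
t: 10.62
tcp_pos: [519.2, -92.8, 248.9]
tcp_rot: [[0.059, 0.998, 0.0], [0.998, -0.059, -0.0], [0.0, 0.0, -1.0]]
ft_force: [-0.3, -0.7, -3.3]
opening: 8.2
gripper_force: 58.5
```

Request:
send_rows:
  steps: [0,0.6,0,0,0,0.4,0,0,0,0.12,0,0,0,0,0,0,0,0,0,0]

```text
t: 11.03
tcp_pos: [540.0, -94.2, 248.8]
tcp_rot: [[0.059, 0.998, -0.001], [0.998, -0.059, 0.0], [-0.0, -0.001, -1.0]]
ft_force: [-0.6, 0.1, -3.6]
opening: 8.2
gripper_force: 58.6
```

Request:
send_rows:
  steps: [0,0,0.4,0,0,0,0.5,0,0,0,0.5,0,0,0,0.4,0,0,0,0,0]

```text
t: 11.45
tcp_pos: [538.8, -93.9, 210.2]
tcp_rot: [[0.059, 0.998, -0.004], [0.998, -0.059, 0.0], [0.0, -0.004, -1.0]]
ft_force: [-0.7, -0.5, -4.4]
opening: 7.9
gripper_force: 58.5
```

```bash
python3 - <<'E'
from h import *
st=robot.read_state();s=robot.get_image('scene');d=robot.get_image('side')
print(st['tcp_pos'],st['ft_force'],st['moment'])
for p in(s,d): print([(np.round(r['uv'],1).tolist(),round(r['conf'],2)) for r in robot.spot_point(p,'caddy_bar')][:4],proj(p,st['tcp_pos']+[1.6,26.5,0]))
a=cv2.resize(s['pixels'][190:330,220:360],(400,400),interpolation=2);b=cv2.resize(d['pixels'][190:330,260:400],(400,400),interpolation=2)
save({'pixels':np.hstack([a,b])},'h2.png')
E
```

```text
[538.82970284 -93.92029568 210.19236437] [-0.74155102 -0.48535947 -4.38381752] [-0.12261862  0.03264283 -0.01634598]
[([296.9, 264.4], 0.89), ([351.4, 113.9], 0.68), ([322.9, 329.2], 0.35)] [[294.9484935  262.51364808]]
[([241.3, 155.4], 0.95), ([322.6, 249.5], 0.65), ([208.5, 193.2], 0.65)] [[319.54660063 250.57488407]]
```

View pics/h2.png

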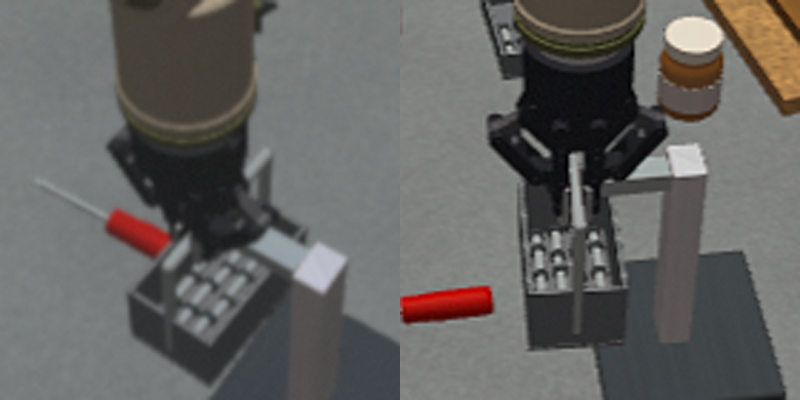

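The bar is over the hook, with the arm visible just inboard of the fingers. I lower slowly until the weight transfers.

Request:
send_rows:
  steps: [0,0,0.1,0,0,0,0.08,0,0,0,0,0,0,0,0,0]

```text
t: 11.98
tcp_pos: [540.3, -94.1, 209.4]
tcp_rot: [[0.059, 0.998, -0.0], [0.998, -0.059, 0.0], [0.0, -0.0, -1.0]]
ft_force: [0.1, 0.6, -3.8]
opening: 7.7
gripper_force: 58.6
```

Request:
send_rows:
  steps: [0,0,0.07,0,0,0,0,0,0,0,0,0]

```text
t: 12.23
tcp_pos: [540.3, -94.1, 207.9]
tcp_rot: [[0.059, 0.998, -0.0], [0.998, -0.059, 0.0], [0.0, -0.0, -1.0]]
ft_force: [1.0, 0.3, -3.4]
opening: 7.9
gripper_force: 58.6
```

Request:
send_rows:
  steps: [0,0,0.07,0,0,0,0,0,0,0,0,0]

```text
t: 12.48
tcp_pos: [540.3, -94.1, 206.4]
tcp_rot: [[0.059, 0.998, -0.0], [0.998, -0.059, 0.0], [0.0, -0.0, -1.0]]
ft_force: [-0.6, 0.4, -3.8]
opening: 7.8
gripper_force: 58.6
```

Request:
send_rows:
  steps: [0,0,0.07,0,0,0,0,0,0,0,0,0]

```text
t: 12.73
tcp_pos: [540.5, -94.1, 205.3]
tcp_rot: [[0.059, 0.998, 0.0], [0.998, -0.059, 0.0], [0.0, 0.0, -1.0]]
ft_force: [0.1, -0.2, -3.8]
opening: 7.7
gripper_force: 58.8
```

Request:
send_rows:
  steps: [0,0,0.06,0,0,0,0,0,0,0,0,0]

```text
t: 12.98
tcp_pos: [540.6, -94.2, 204.7]
tcp_rot: [[0.059, 0.998, 0.001], [0.998, -0.059, -0.0], [0.0, 0.001, -1.0]]
ft_force: [-2.5, -0.1, 3.9]
opening: 8.0
gripper_force: 59.3
```

Request:
send_rows:
  steps: [0,0,0.05,0,0,0,0,0,0,0,0,0]

```text
t: 13.23
tcp_pos: [540.6, -94.3, 204.2]
tcp_rot: [[0.059, 0.998, 0.002], [0.998, -0.059, -0.0], [0.0, 0.002, -1.0]]
ft_force: [-4.5, -0.3, 8.2]
opening: 8.0
gripper_force: 59.9
```

Contact came at bar height ~205 mm, as the hook floor requires. I ease off and release.

Request:
send_rows:
  steps: [0,-0.05,-0.06,0,0,0,0,0,0,0,0,0]

```text
t: 13.48
tcp_pos: [539.9, -94.2, 204.6]
tcp_rot: [[0.059, 0.998, 0.002], [0.998, -0.059, -0.0], [-0.0, 0.002, -1.0]]
ft_force: [1.8, -1.1, 2.6]
opening: 7.8
gripper_force: 59.1
```

Request:
send_rows:
  steps: [0,0,0,0,0,0,0,0,0,0,0,0,0,0,0,0,0,0,0,0]
  gripper: 0.3

```text
t: 13.9
tcp_pos: [539.2, -94.0, 203.9]
tcp_rot: [[0.059, 0.998, -0.001], [0.998, -0.059, 0.0], [0.0, -0.001, -1.0]]
ft_force: [1.2, -0.1, 0.7]
opening: 29.8
gripper_force: 0.0
```

```bash
python3 - <<'E'
from h import *
st=robot.read_state();s=robot.get_image('scene');d=robot.get_image('side')
print(st['tcp_pos'],st['ft_force'],st['opening'])
for p in(s,d): print([(np.round(r['uv'],1).tolist(),round(r['conf'],2)) for r in robot.spot_point(p,'caddy_bar')][:4],proj(p,[[542,-67,205]]))
a=cv2.resize(s['pixels'][190:330,220:360],(400,400),interpolation=2);b=cv2.resize(d['pixels'][190:330,260:400],(400,400),interpolation=2)
save({'pixels':np.hstack([a,b])},'h3.png')
E
```

```text
[539.17611931 -94.02031021 203.89989634] [ 1.17900526 -0.0730628   0.66820299] 29.770928516306675
[([294.9, 263.6], 0.94), ([353.3, 115.2], 0.7)] [[295.76721879 264.08905947]]
[([208.3, 190.7], 0.81), ([322.0, 251.3], 0.76), ([243.6, 157.3], 0.57)] [[320.22169837 252.05283118]]
```

View pics/h3.png

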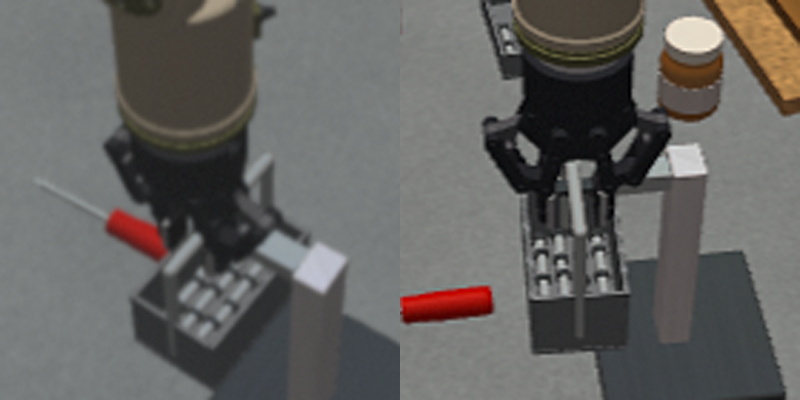

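The caddy hangs in the hook with the fingers open 30 mm either side of the bar. I rise straight up and leave, having used all 10 pictures, so from here I work from numbers.

Request:
send_rows:
  steps: [0,0.02,-0.2,0,0,0,-0.4,0,0,0,-0.6,0,0,0,-0.8,0,0,0,-1,0]

```text
t: 14.52
tcp_pos: [539.3, -94.1, 264.7]
tcp_rot: [[0.059, 0.998, -0.001], [0.998, -0.059, 0.0], [0.0, -0.001, -1.0]]
ft_force: [0.4, 0.4, -0.7]
opening: 29.8
gripper_force: 0.0
```

Request:
send_rows:
  steps: [0,0,-0.6,0,-1,0,-0.3,0,-1,0,0,0,-1,0,0,0,-1,0,0,0]

```text
t: 14.93
tcp_pos: [535.1, -174.8, 283.4]
tcp_rot: [[0.059, 0.998, 0.001], [0.998, -0.059, -0.0], [-0.0, 0.001, -1.0]]
ft_force: [0.4, -0.1, -0.9]
opening: 29.8
gripper_force: 0.0
```

Request:
send_rows:
  steps: [-1,0,0,0,-1,0,0,0,-1,0,0,0,-1,0,0,0,-1,0,0,0]

```text
t: 15.35
tcp_pos: [529.1, -274.7, 283.2]
tcp_rot: [[0.059, 0.998, 0.001], [0.998, -0.059, -0.0], [-0.0, 0.001, -1.0]]
ft_force: [0.9, 0.6, -0.3]
opening: 29.6
gripper_force: 0.0
```

Request:
send_rows:
  steps: [-1,0,0,-1,-0.9,0,0,-1,0,0,0,-1,0,0,0,-1,0,0,0,-1]

```text
t: 15.77
tcp_pos: [528.2, -312.3, 282.9]
tcp_rot: [[-0.337, 0.941, 0.0], [0.941, 0.337, -0.0], [-0.0, 0.0, -1.0]]
ft_force: [0.1, -0.3, -0.2]
opening: 30.1
gripper_force: 0.0
```

Request:
send_rows:
  steps: [0,0,0,-1,0,0,0,-1,0,0,0,-1,0,0,0,-1,0,0,0,-1]

```text
t: 16.18
tcp_pos: [528.4, -311.8, 283.1]
tcp_rot: [[-0.678, 0.735, 0.001], [0.735, 0.678, -0.0], [-0.001, 0.0, -1.0]]
ft_force: [0.1, -0.5, -1.0]
opening: 30.0
gripper_force: 0.0
```

Request:
send_rows:
  steps: [0,0,0,-1,0,0,0,-1,0,0,0,-1,0,0,0,-1,0,0,0,-1]

```text
t: 16.6
tcp_pos: [528.4, -311.8, 283.1]
tcp_rot: [[-0.911, 0.413, 0.001], [0.413, 0.911, -0.0], [-0.001, -0.0, -1.0]]
ft_force: [0.9, 0.4, -0.1]
opening: 30.0
gripper_force: 0.0
```

Request:
send_rows:
  steps: [0,0,0,-1,0,0,0,-1,0,0,0,-1,0,0,0,-1,0,0,0,-0.6]

```text
t: 17.02
tcp_pos: [528.4, -311.8, 283.1]
tcp_rot: [[-0.998, 0.058, 0.001], [0.058, 0.998, -0.0], [-0.001, -0.0, -1.0]]
ft_force: [-0.0, -0.3, -0.1]
opening: 30.0
gripper_force: 0.0
```

```bash
cat > m.py <<'E'
from h import *
st=robot.read_state();P=[robot.get_image(n) for n in('scene','side','wrist')]
print(st['t'],st['tcp_pos'].round(1),st['tcp_rot'].round(3).tolist(),st['joint_positions'].round())
for p in P:
  s_=None if 'extrinsics' in p else st
  print([(np.round(r['uv'],1).tolist(),round(r['conf'],2)) for r in robot.spot_point(p,'selector_grip')][:3],'exp',proj(p,[497,-314,104.],s_).round(1).tolist())
  print('console',[(np.round(r['uv'],1).tolist(),round(r['conf'],2)) for r in robot.spot_point(p,'console')][:2])
p=P[2];im=p['pixels'].astype(int);np.save('w.npy',p['pixels'])
for q in robot.regions_of(p,'selector_grip')[:1]+robot.regions_of(p,'console')[:1]:
  c=max(cv2.findContours(q['mask'].astype(np.uint8),0,2)[0],key=cv2.contourArea);print(q['conf'],cv2.minAreaRect(c),cv2.approxPolyDP(c,4,True)[:,0].tolist())
  m=cv2.dilate(q['mask'].astype(np.uint8),np.ones((25,25)))&(im.min(2)>200)
  n,l,s,c=cv2.connectedComponentsWithStats(m.astype(np.uint8));print([(c[i].round(1).tolist(),int(s[i,4])) for i in range(1,n) if s[i,4]>8])
print([(np.round(r['uv'],1).tolist(),round(r['conf'],2)) for r in robot.spot_point(P[0],'caddy_bar')][:3],[(np.round(r['uv'],1).tolist(),round(r['conf'],2)) for r in robot.spot_point(P[1],'caddy_bar')][:4],'exp',proj(P[0],[542,-67,205]),proj(P[1],[542,-67,205]))
E
python3 m.py
```

```text
17.0167 [ 528.4 -311.8  283.1] [[-0.998, 0.058, 0.001], [0.058, 0.998, -0.0], [-0.001, -0.0, -1.0]] [ 26.  20.   3.  77.  -1.  83. 115.]
[([209.7, 365.2], 0.93)] exp [[209.9, 370.6]]
console [([214.1, 395.4], 0.73)]
[([311.8, 380.5], 0.95)] exp [[316.0, 381.8]]
console [([313.9, 411.6], 0.93)]
[([321.1, 161.1], 0.97), ([611.9, 200.6], 0.16)] exp [[312.7, 173.9]]
console [([307.5, 161.3], 0.69)]
0.55 ((299.8472900390625, 171.4624481201172), (83.70148468017578, 67.95539855957031), 83.82982635498047) [[294, 130], [293, 142], [280, 153], [264, 152], [275, 164], [277, 180], [268, 193], [273, 197], [283, 192], [296, 199], [305, 213], [309, 198], [334, 190], [332, 153], [326, 135], [303, 140]]
[([297.2, 135.9], 70), ([258.0, 144.4], 45), ([271.4, 154.7], 89), ([328.0, 181.1], 42), ([275.1, 190.7], 85), ([263.4, 198.0], 34), ([304.8, 206.7], 75), ([306.1, 221.6], 35)]
0.73 ((283.2437438964844, 182.71592712402344), (208.1888885498047, 186.8968505859375), 61.189208984375) [[317, 51], [205, 107], [157, 138], [165, 161], [266, 299], [289, 298], [399, 204]]
[([297.2, 135.9], 70), ([258.0, 144.4], 45), ([271.4, 154.7], 89), ([328.0, 181.1], 42), ([275.1, 190.7], 85), ([263.4, 198.0], 34), ([304.8, 206.7], 75), ([306.1, 222.4], 42)]
[([298.3, 260.5], 0.65), ([284.8, 137.7], 0.6), ([350.9, 116.5], 0.59)] [([246.4, 155.2], 0.87), ([210.9, 192.5], 0.58)] exp [[295.76721879 264.08905947]] [[320.22169837 252.05283118]]
```

```bash
cat > fit.py <<'E'
from h import *
from scipy.optimize import least_squares
st=robot.read_state();s=robot.get_image('scene');d=robot.get_image('side');w=robot.get_image('wrist')
def frame(c):
    y=np.radians(c[2]);X=np.array([np.cos(y),np.sin(y),0]);Y=np.array([-np.sin(y),np.cos(y),0]);Z=np.array([0,0,1.]);t=np.radians(35)
    U=X*np.cos(t)+Z*np.sin(t);N=-X*np.sin(t)+Z*np.cos(t);return np.array([c[0],c[1],78]),U,Y,N
M={60:((304.8,206.7),(306.1,222)),0:((275.1,190.7),(263.4,198)),-60:((271.4,154.7),(258,144.4))}
def res(c):
    O,U,Y,N=frame(c);r=[]
    for a,(i,o) in M.items():
        e=U*np.cos(np.radians(a))+Y*np.sin(np.radians(a))
        r+=list(proj(w,[O+N+e*c[3],O+N+e*c[4]],st).ravel()-np.ravel([i,o]))
    for p,uv,k,q in((s,(209.7,365.2),None,.7),(d,(311.8,380.5),None,.7),(w,(321.1,161.1),st,.5)): r+=list(q*(proj(p,O+32*N,k)[0]-uv))
    return np.array(r)
f=least_squares(res,[500,-325,-63.5,27,35],loss='soft_l1',f_scale=2);print(f.x.round(1));print(f.fun.round(1))
O,U,Y,N=frame(f.x);print('grip',(O+32*N).round(1))
for a in(60,):
    e=U*np.cos(np.radians(a))+Y*np.sin(np.radians(a));print('mark pred',proj(w,[O+N*n+e*r for n,r in((38,21),(38,17),(33,21))],st).round(1),'az',np.degrees(np.arctan2(e[1],e[0])))
C=[atz(d,a,112)[:2] for a in((303,430),(369,386))];print(C)
print('ridge pred',proj(d,[O+U*59+Y*75,O+U*59-Y*75]),proj(w,[O+U*59+Y*75,O+U*59-Y*75],st))
E
python3 fit.py
```

```text
[ 498.3 -323.5  -62.6   27.9   40. ]
[ 0.1 -0.1  0.2 -0.2  0.  -0.6 -0.3  0.6  0.1 -1.3 -0.1  0.9 -0.4  0.5
  0.  -1.  -0.1  1.5]
grip [ 489.8 -307.2  104.2]
mark pred [[327.9 192. ]
 [327.3 186.4]
 [324.3 192.8]] az 2.1007698649402995
[array([ 460.06286744, -407.82863411]), array([ 594.37277403, -340.92779236])]
ridge pred [[364.20287711 382.22370053]
 [299.11336062 426.7387165 ]] [[297.01429159 292.6141519 ]
 [181.17636707 121.54364856]]
```

The fit is good to ~1.5 px. The grip point is at (489.8, -307.2, 104.2), the console yaw is -62.6°, and the bar azimuth is 2.1°. I align and descend.

Request:
send_rows:
  steps: [0,0,0,-0.6,0,0,0,-0.58,0.8,0.2,0,0,0.8,0.025,0.4,0,0.32,0,0.8,0]

```text
t: 18.23
tcp_pos: [489.1, -309.4, 260.2]
tcp_rot: [[-1.0, -0.031, 0.003], [-0.031, 1.0, -0.002], [-0.003, -0.002, -1.0]]
ft_force: [-0.2, -1.3, -0.1]
opening: 29.9
gripper_force: 0.0
```

Request:
send_rows:
  steps: [0,0,1,0,0,0,1,0,0,0,1,0,0,0,1,0,0,0,0.8,0]

```text
t: 18.65
tcp_pos: [489.3, -308.2, 160.7]
tcp_rot: [[-0.999, -0.032, -0.001], [-0.032, 0.999, 0.001], [0.001, 0.001, -1.0]]
ft_force: [0.1, 0.8, -0.3]
opening: 30.0
gripper_force: 0.0
```

Request:
send_rows:
  steps: [0,0,0.7,0,0,0,0.5,0,0,0,0.3,0,0,0,0,0,0,0,0,0]

```text
t: 19.07
tcp_pos: [489.9, -308.6, 132.5]
tcp_rot: [[-0.999, -0.032, 0.0], [-0.032, 0.999, -0.0], [-0.0, -0.0, -1.0]]
ft_force: [0.2, -0.3, 1.0]
opening: 30.1
gripper_force: 0.0
```

```bash
python3 - <<'E'
from h import *
st=robot.read_state();P=[robot.get_image(n) for n in('scene','side','wrist')]
print(st['tcp_pos'],st['tcp_rot'].round(3).tolist(),st['ft_force'])
for p in P:print([(np.round(r['uv'],1).tolist(),round(r['conf'],2)) for r in robot.spot_point(p,'selector_grip')][:2],proj(p,[489.8,-307.2,104.2],None if 'extrinsics' in p else st).round(1))
for p,e in zip(P[:2],((298,262),(321,251))):print([(np.round(r['uv'],1).tolist(),round(r['conf'],2)) for r in robot.spot_point(p,'caddy_bar')][:3],e)
E
```

```text
[ 489.9382257  -308.58905918  132.54086763] [[-0.999, -0.032, 0.0], [-0.032, 0.999, -0.0], [-0.0, -0.0, -1.0]] [ 0.19163703 -0.33587219  1.01801832]
[([208.0, 366.2], 0.63), ([259.2, 273.9], 0.26)] [[209.1 365.9]]
[([314.2, 379.0], 0.69)] [[311.8 379. ]]
[([321.9, 308.5], 0.7)] [[320.2 308.7]]
[([285.4, 136.0], 0.62), ([296.9, 262.1], 0.59), ([350.3, 114.8], 0.55)] (298, 262)
[([243.3, 158.8], 0.54)] (321, 251)
```

Request:
send_rows:
  steps: [0,0,0.3,0,0,0,0.2,0,0,0,0.1,0,0,0,0,0]

```text
t: 19.8
tcp_pos: [489.2, -308.2, 119.1]
tcp_rot: [[-0.999, -0.032, -0.002], [-0.032, 0.999, 0.001], [0.002, 0.001, -1.0]]
ft_force: [-0.2, 0.6, 0.3]
opening: 29.7
gripper_force: 0.0
```

Request:
send_rows:
  steps: [0,0,0.1,0,0,0,0.07,0,0,0,0,0,0,0,0,0]

```text
t: 20.13
tcp_pos: [489.8, -308.5, 116.7]
tcp_rot: [[-0.999, -0.032, -0.0], [-0.032, 0.999, 0.0], [0.0, 0.0, -1.0]]
ft_force: [-0.1, -0.3, -0.9]
opening: 29.9
gripper_force: 0.0
```

Request:
send_rows:
  steps: [0,0,0,0,0,0,0,0,0,0,0,0,0,0,0,0]
  gripper: 1

```text
t: 20.47
tcp_pos: [489.8, -309.9, 117.7]
tcp_rot: [[-1.0, -0.031, 0.001], [-0.031, 1.0, -0.002], [-0.001, -0.002, -1.0]]
ft_force: [-2.2, -4.6, 5.7]
opening: 16.0
gripper_force: 59.4
```

Request:
send_rows:
  steps: [0,0,0,0,0,0,0,0,0,0,0,0]

```text
t: 20.72
tcp_pos: [489.8, -309.9, 117.6]
tcp_rot: [[-1.0, -0.031, 0.001], [-0.031, 1.0, -0.002], [-0.001, -0.002, -1.0]]
ft_force: [-2.6, -3.2, 5.4]
opening: 15.7
gripper_force: 59.4
```

Request:
send_rows:
  steps: [-0.03,-0.07,0.1,0,-0.03,-0.07,0.1,0,0,0,0,0]

```text
t: 20.97
tcp_pos: [491.1, -312.5, 113.5]
tcp_rot: [[-1.0, -0.031, 0.001], [-0.031, 1.0, -0.002], [-0.001, -0.002, -1.0]]
ft_force: [-3.6, -2.3, 7.9]
opening: 16.1
gripper_force: 60.3
```

Request:
send_rows:
  steps: [-0.03,-0.07,0.1,0,-0.03,-0.07,0.1,0,0,0,0,0]

```text
t: 21.22
tcp_pos: [491.9, -313.7, 111.7]
tcp_rot: [[-0.999, -0.032, -0.0], [-0.032, 0.999, 0.001], [0.0, 0.001, -1.0]]
ft_force: [-13.6, 7.6, 27.6]
opening: 16.2
gripper_force: 66.0
```

The selector has travelled ~7.3 mm along its axis and reached the end stop. Next I turn clockwise, backing off slightly first.

Request:
send_rows:
  steps: [0,0.02,-0.03,0.4,0,0,0,0.6,0,0,0,0.6,0,0,0,0.6,0,0,0,0]

```text
t: 21.63
tcp_pos: [492.2, -312.9, 111.8]
tcp_rot: [[-0.989, 0.145, 0.0], [0.145, 0.989, 0.001], [-0.0, 0.001, -1.0]]
ft_force: [-11.8, 6.4, 22.8]
opening: 15.4
gripper_force: 57.9
```

```bash
cat > q.py <<'E'
from h import *
st=robot.read_state();f=st['ft_force'];N=np.array([-.264,.509,.819]);r=st['tcp_rot']
print(st['t'],st['tcp_pos'].round(1),'yaz',np.degrees(np.arctan2(r[1,1],r[0,1])).round(1),'F',f.round(1),'axial',(f@N).round(1),'M',st['moment'].round(2),st['opening'],st['gripper_force'])
p0=np.array([491.8,-311,98]);print('rel n',((st['tcp_pos']-p0)@N).round(1))
E
python3 q.py
```

```text
21.6333 [ 492.2 -312.9  111.8] yaz 81.6 F [-11.8   6.4  22.8] axial 25.0 M [0.91 2.22 0.04] 15.448944945922564 57.92757115093991
rel n 10.3
```

Force is steady and the yaw is following. I continue turning.

Request:
send_rows:
  steps: [0,0,0,0.6,0,0,0,0.6,0,0,0,0.6,0,0,0,0.6,0,0,0,0.6]

```text
t: 22.05
tcp_pos: [492.0, -312.2, 112.0]
tcp_rot: [[-0.927, 0.376, -0.0], [0.376, 0.927, 0.002], [0.001, 0.002, -1.0]]
ft_force: [-13.5, 9.6, 28.2]
opening: 15.2
gripper_force: 59.7
```

```bash
python3 q.py
```

```text
22.05 [ 492.  -312.2  112. ] yaz 67.9 F [-13.5   9.6  28.2] axial 31.6 M [1.46 2.74 0.03] 15.223813573938815 59.70138113829307
rel n 10.8
```

Request:
send_rows:
  steps: [0,0,0,0.6,0,0,0,0.6,0,0,0,0.6,0,0,0,0.6,0,0,0,0.6]

```text
t: 22.47
tcp_pos: [492.3, -312.0, 111.9]
tcp_rot: [[-0.811, 0.585, 0.0], [0.585, 0.811, 0.002], [0.001, 0.002, -1.0]]
ft_force: [-11.8, 7.9, 21.6]
opening: 13.4
gripper_force: 59.4
```

```bash
python3 q.py
```

```text
22.4667 [ 492.3 -312.   111.9] yaz 54.2 F [-11.8   7.9  21.6] axial 24.8 M [ 0.9   2.73 -0.14] 13.383264630484039 59.388167364522815
rel n 10.7
```

Request:
send_rows:
  steps: [0,0,0,0.6,0,0,0,0.6,0,0,0,0.6,0,0,0,0.6,0,0,0,0.6]

```text
t: 22.88
tcp_pos: [492.6, -311.7, 111.5]
tcp_rot: [[-0.649, 0.761, 0.0], [0.761, 0.649, 0.002], [0.002, 0.002, -1.0]]
ft_force: [-10.5, 9.4, 23.3]
opening: 12.7
gripper_force: 58.5
```

Request:
send_rows:
  steps: [0,0,0,0.6,0,0,0,0.6,0,0,0,0.6,0,0,0,0.6,0,0,0,0.45]

```text
t: 23.3
tcp_pos: [493.2, -311.7, 111.2]
tcp_rot: [[-0.461, 0.888, 0.001], [0.888, 0.461, 0.002], [0.001, 0.002, -1.0]]
ft_force: [-5.3, 7.6, 18.1]
opening: 12.3
gripper_force: 59.2
```

```bash
python3 q.py; python3 - <<'E'
from h import *
for n in('scene','side'):
    p=robot.get_image(n);print(n,[(np.round(r['uv'],1).tolist(),round(r['conf'],2)) for r in robot.spot_point(p,'caddy_bar')][:4])
E
```

```text
23.3 [ 493.2 -311.7  111.2] yaz 27.4 F [-5.3  7.6 18.1] axial 20.1 M [1.24 0.97 0.1 ] 12.291534903476743 59.19136126860394
rel n 10.1
scene [([351.7, 116.1], 0.85), ([414.8, 259.7], 0.73), ([286.6, 132.5], 0.59)]
side [([243.6, 156.7], 0.39)]
```

Opening 12.3 mm means the pads now lie flat on the 14 mm grip at 12 o'clock. I back out along the axis while still holding it.

Request:
send_rows:
  steps: [0.06,0,-0.08,0,0.06,0,-0.08,0,0.06,0,-0.09,0,0.06,0,-0.08,0,0,0,0,0]

```text
t: 23.92
tcp_pos: [491.1, -308.4, 116.5]
tcp_rot: [[-0.462, 0.887, 0.002], [0.887, 0.462, 0.001], [-0.0, 0.002, -1.0]]
ft_force: [2.6, 2.7, 4.1]
opening: 12.2
gripper_force: 58.6
```

```bash
python3 q.py
```

```text
23.9167 [ 491.1 -308.4  116.5] yaz 27.5 F [2.6 2.7 4.1] axial 4.0 M [ 0.04 -0.68  0.05] 12.18750990449673 58.603702783584595
rel n 16.7
```

Request:
send_rows:
  steps: [0.04,0,-0.06,0,0,0,0,0,0,0,0,0]

```text
t: 24.17
tcp_pos: [490.7, -307.9, 117.3]
tcp_rot: [[-0.462, 0.887, 0.001], [0.887, 0.462, 0.0], [-0.0, 0.001, -1.0]]
ft_force: [4.2, 2.7, 2.0]
opening: 12.4
gripper_force: 59.6
```

```bash
python3 q.py
```

```text
24.1667 [ 490.7 -307.9  117.3] yaz 27.5 F [4.2 2.7 2. ] axial 1.9 M [ 0.33 -1.3   0.04] 12.378240090684706 59.64149057865143
rel n 17.7
```

Request:
send_rows:
  steps: [0,0,0,0,0,0,0,0,0,0,0,0,0,0,0,0,0,0,0,0]
  gripper: 0.2

```text
t: 24.58
tcp_pos: [489.2, -308.9, 116.8]
tcp_rot: [[-0.461, 0.888, -0.001], [0.888, 0.461, 0.0], [0.001, -0.001, -1.0]]
ft_force: [-0.0, 0.1, 0.2]
opening: 34.2
gripper_force: 0.0
```

Request:
send_rows:
  steps: [0,0,-0.2,0,0,0,-0.4,0,0,0,-0.8,0,0,0,-1,0,0,0,-1,0]

```text
t: 25.0
tcp_pos: [489.5, -308.6, 186.5]
tcp_rot: [[-0.461, 0.887, -0.0], [0.887, 0.461, 0.0], [0.0, -0.0, -1.0]]
ft_force: [0.1, -0.2, -0.2]
opening: 33.9
gripper_force: 0.0
```

Request:
send_rows:
  steps: [0,0,-1,0,0,0,-1,0,0,0,-1,0,-1,0,-0.5,0,-1,0,0,0]

```text
t: 25.42
tcp_pos: [509.7, -344.5, 260.1]
tcp_rot: [[-0.463, 0.886, 0.006], [0.886, 0.463, -0.003], [-0.005, 0.004, -1.0]]
ft_force: [-0.5, -0.1, 0.5]
opening: 34.1
gripper_force: 0.0
```

```bash
python3 m.py; python3 - <<'E'
from h import *
st=robot.read_state();w=robot.get_image('wrist')
y=np.radians(-62.6);X=np.array([np.cos(y),np.sin(y),0]);Y=np.array([-np.sin(y),np.cos(y),0]);Z=np.array([0,0,1.]);t=np.radians(35)
U=X*np.cos(t)+Z*np.sin(t);N=-X*np.sin(t)+Z*np.cos(t);O=np.array([498.3,-323.5,78])
for a in(1.047,0,.5):
  e=U*np.cos(1.047-a)+Y*np.sin(1.047-a);print(a,[proj(w,[O+N*(38-k)+e*17,O+N*(38-k)-e*17],st).round(1).tolist() for k in(0,7.5)])
print('facemarks',[proj(w,O+N+(U*np.cos(b)+Y*np.sin(b))*r,st)[0].round(1).tolist() for b in(1.047,0,-1.047) for r in(28,40)])
E
```

```text
25.4167 [ 509.7 -344.5  260.1] [[-0.463, 0.886, 0.006], [0.886, 0.463, -0.003], [-0.005, 0.004, -1.0]] [20. 20. 15. 80. -5. 80. 63.]
[([211.1, 365.4], 0.83)] exp [[209.9, 370.6]]
console [([216.3, 395.5], 0.59)]
[([315.5, 382.4], 0.94)] exp [[316.0, 381.8]]
console [([318.9, 410.6], 0.66)]
[([324.8, 160.4], 0.95)] exp [[322.5, 176.7]]
console [([323.0, 167.6], 0.96)]
0.66 ((322.2500305175781, 183.75001525878906), (84.85281372070312, 84.14570617675781), 45.0) [[317, 131], [310, 153], [283, 164], [293, 174], [294, 190], [283, 203], [298, 201], [315, 210], [318, 224], [325, 226], [329, 211], [346, 202], [362, 204], [351, 191], [352, 175], [361, 163], [345, 162], [333, 152], [332, 134]]
[([288.5, 165.2], 72), ([355.1, 164.9], 69), ([323.3, 175.5], 58), ([289.3, 200.1], 97), ([355.2, 199.9], 97), ([274.0, 206.7], 37), ([370.5, 208.0], 42), ([322.2, 218.0], 97), ([321.8, 233.7], 39)]
0.84 ((321.72589111328125, 197.0117950439453), (218.05722045898438, 193.11607360839844), 0.5509039759635925) [[227, 102], [212, 269], [219, 290], [424, 292], [430, 256], [416, 102]]
[([288.5, 165.2], 72), ([355.1, 164.9], 69), ([323.3, 175.5], 58), ([289.3, 200.1], 97), ([355.2, 199.9], 97), ([273.3, 206.9], 44), ([370.5, 208.0], 42), ([322.2, 218.0], 97), ([321.8, 233.7], 39)]
[([295.8, 267.1], 0.9), ([286.8, 132.4], 0.74), ([352.3, 115.2], 0.71)] [([209.0, 189.0], 0.82)] exp [[295.76721879 264.08905947]] [[320.22169837 252.05283118]]
1.047 [[[320.3, 186.8], [320.3, 139.4]], [[320.3, 191.5], [320.3, 145.2]]]
0 [[[343.3, 174.7], [297.8, 150.9]], [[342.6, 179.7], [298.4, 156.5]]]
0.5 [[[334.2, 183.2], [306.9, 142.8]], [[333.8, 188.1], [307.2, 148.5]]]
facemarks [[353.7, 204.2], [368.3, 212.0], [320.2, 222.4], [320.2, 238.5], [286.6, 204.1], [272.0, 211.9]]
```

```bash
python3 - <<'E'
from h import *
for n in('scene','side'):
  p=robot.get_image(n)
  for t in('caddy','caddy_bar'):
    print(n,t,[(np.round(r['box']).tolist(),round(r['conf'],2)) for r in robot.recognise(p,t)])
  print('exp bar ends/underside',proj(p,[[542,-67,205],[545,-9,205],[538,-125,205],[542,-67,70],[504,-5,70],[580,-129,70]]).round().tolist())
E
```

```text
scene caddy [([265.0, 244.0, 328.0, 326.0], 0.9), ([261.0, 123.0, 314.0, 193.0], 0.83), ([326.0, 106.0, 372.0, 169.0], 0.6)]
scene caddy_bar [([265.0, 240.0, 327.0, 325.0], 0.88), ([262.0, 121.0, 318.0, 192.0], 0.84), ([327.0, 103.0, 370.0, 171.0], 0.66)]
exp bar ends/underside [[296.0, 264.0], [312.0, 245.0], [278.0, 284.0], [297.0, 297.0], [298.0, 269.0], [296.0, 326.0]]
side caddy [([185.0, 188.0, 236.0, 235.0], 0.86), ([233.0, 185.0, 249.0, 203.0], 0.46)]
side caddy_bar [([185.0, 193.0, 236.0, 235.0], 0.96), ([234.0, 187.0, 250.0, 206.0], 0.59)]
exp bar ends/underside [[320.0, 252.0], [318.0, 234.0], [323.0, 272.0], [320.0, 292.0], [301.0, 274.0], [340.0, 311.0]]
```

Request:
send_rows:
  steps: [0,0,0,0,0,0,0,0,0,0,0,0]

```text
t: 26.67
tcp_pos: [508.2, -344.1, 255.1]
tcp_rot: [[-0.461, 0.887, -0.0], [0.887, 0.461, 0.0], [0.0, -0.0, -1.0]]
ft_force: [-0.0, 0.5, -0.6]
opening: 34.1
gripper_force: 0.0
```

```bash
python3 -c "
from workcell import robot
print(robot.close_job())"
```

```text
the job is handed in; nothing more can be done
None
```

I hung the deep caddy on the scale's hook, let go, then turned the selector to 12 o'clock and let it spring out; the job was handed in at about 27 s, and handing in gave no verdict.

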